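# Snap the rod box's lid shut all round

## Robot

A 6-joint arm with a two-finger parallel gripper is mounted at the origin on a cart in front of the work surface, level with it; the furniture and walls round the work are solid. World frame = base frame: x ahead of the robot, y to its left, z up, the work surface at z = 0. Lengths are in m, angles in rad, forces in N, time in s.
With the tool pointing down it reaches from about 0.25 to 0.775 m from the base axis. Payload 4 kg.
Tool frame: the origin (TCP) lies midway between the tips of the shut fingers; the grasp point (between the pads) lies 19 mm behind it (robot.tcp_to_grasp is the distance from the TCP to the grasp point, in m); z points along the fingers, y is the line along which they close (so a half turn about z gives the same grasp; the last joint's range is limited). The gripper opens to 85 mm and grips with 20 to 120 N. Pads are 22 mm wide; open, the fingers measure 114 mm over their backs; the gripper's body (76 mm by 85 mm) begins 54 mm behind the grasp point. The pads swing forward as they close: fully open they stand 13 mm farther back than shut.
Start: joints at [1.199, 0.087, 1.371, -0, 1.684, -0.103], TCP at [0.146, 0.53, 0.231] pointing down, gripper open.
Joint ranges: [-3.1, 3.1], [-0.76, 2.03], [0.27, 2.55], [-1.08, 4.22], [0.17, 2.65], [-2.57, 2.57]. Speed limits (rad/s): [2.79, 2.79, 3.14, 3.14, 3.14, 3.14].

## Interface

Orientations are given as a unit quaternion [w, x, y, z].
In Python, from cell import robot gives the robot as it stands.
- The arm moves only by the shell command python3 -m inch 'ROWS' [FORCE]. ROWS is text: rows parted by semicolons, each of 5 numbers parted by spaces: the closure, from 0 (fully open) to 1 (shut), then the shift along the tool's x, y, z scaled (see below), then the turn about the tool's z scaled (see below). In form: hand x y z roll; .... A call has exactly 5 rows; each row shifts and turns the commanded pose from where the row before left it, along the tool's axes as they then stand; what a row does not reach is not made up. The controller multiplies each number of a shift by 0.4 m and each number of a turn by 360 degrees. A row lasts 1/8 s, in which the tool goes at most 62.5 mm and 10.7 degrees, less where a joint would pass 70% of its speed; a pose out of reach is approached as far as the arm can. A call with a number of a shift or a turn outside -1 to 1 is refused whole. A call with a gripper value outside its range is refused whole. The fingers move at their own pace and stop on an object; FORCE is the grip in N (left out, the last holds). Time passes only in rows, so rows that do not move let the fingers close, or fill a call up. It gives the time, the measured TCP pose, the force, the opening and the grip force at its end, in the units of the state.
- robot.read_state(): the state, without advancing time (a new reading comes with each control period).
- robot.camera(name): name is "side" or "top"; returns a dict with "pixels" (480x640x3 uint8, blue, green, red), "mtx" (3x3 intrinsics, pixels), "rvec" (rotation vector, rad) and "tvec" (3), from world to camera coordinates, as OpenCV has them. Camera axes: x right, y down, z forward; pixel columns grow to the right and rows downward; lengths in m; the calibration is good to about 2 mm. A picture is of the moment at which its call begins. There is no depth.
- robot.job_done(): hands the job in; it is judged then, once.
The state is a dict: "clock": time; "joints": joint angles; "qvel": joint speeds; "effort": joint torques, N m; "tcp_pos": TCP position; "orientation": TCP orientation; "force": force on the tool from outside, world axes, zero at the start; "ft_torque": the same for the moment, N m; "finger_gap": finger opening in m; "grasp_force": force on a finger pad.
Only numpy, scipy, OpenCV 4.12 (cv2) and the standard library are available. Lean on these libraries where they do the work, as an engineer would, in place of code of your own. Each camera call takes 0.05 s, during which the arm holds its last target. There are 200 camera calls.

## Task

The blue lid is on the clear box of perm rods, but sections of its snap-shut rim still stand up. With the fingertips, press every raised rim section down until it snaps shut and stays flush, so that all four sides are closed. Do not pick up or tip the box or shove it along the counter, and leave the bottle, the pot and the hair clip near it where they are.

Things in the scene. Friction and masses are not known exactly. Their poses are not given: they have to be found in the camera images.
- rod_box: clear plastic box of perm rods, 140 x 190 x 72 mm, about 1.1 kg, loose on the counter; origin: centre of its underside, x the short way, y the long way, z up. Its blue lid, 152 x 202 mm, has a level top 76 mm above the counter: middle and corners are fixed, and each side is a rim section 36 mm wide, hinged along its inner edge
- section_front (a joint): angle in rad of the rim section on the front long side (the box's own -x), 127 mm long: 0 = raised (outer edge 11 mm above the lid's top), 0.30 = snapped shut, flush. Sprung over centre: pressed past 0.15 it snaps shut and stays, short of that it springs back. Takes 4 to 6 N at its disc. Always raised at the start
- disc_front (a point): centre of the top of the white press disc (16 mm across) on that section, 24 mm out from its hinge line; about 7 mm higher when raised than when shut. When shut it lies at (-0.064, 0) in the box's x, y and 0.076 above the box's underside
- section_back (a joint): angle in rad of the rim section on the back long side (+x), 127 mm long: 0 = raised (outer edge 11 mm above the lid's top), 0.30 = snapped shut, flush. Sprung over centre: pressed past 0.15 it snaps shut and stays, short of that it springs back. Takes 4 to 6 N at its disc. May be shut already at the start
- disc_back (a point): centre of the top of the white press disc (16 mm across) on that section, 24 mm out from its hinge line; about 7 mm higher when raised than when shut. When shut it lies at (+0.064, 0) in the box's x, y and 0.076 above the box's underside
- section_left (a joint): angle in rad of the rim section on the left short side (+y), 77 mm long: 0 = raised (outer edge 11 mm above the lid's top), 0.30 = snapped shut, flush. Sprung over centre: pressed past 0.15 it snaps shut and stays, short of that it springs back. Takes 4 to 6 N at its disc. May be shut already at the start
- disc_left (a point): centre of the top of the white press disc (16 mm across) on that section, 24 mm out from its hinge line; about 7 mm higher when raised than when shut. When shut it lies at (0, +0.089) in the box's x, y and 0.076 above the box's underside
- section_right (a joint): angle in rad of the rim section on the right short side (-y), 77 mm long: 0 = raised (outer edge 11 mm above the lid's top), 0.30 = snapped shut, flush. Sprung over centre: pressed past 0.15 it snaps shut and stays, short of that it springs back. Takes 4 to 6 N at its disc. Always raised at the start
- disc_right (a point): centre of the top of the white press disc (16 mm across) on that section, 24 mm out from its hinge line; about 7 mm higher when raised than when shut. When shut it lies at (0, -0.089) in the box's x, y and 0.076 above the box's underside
- dev_bottle: small white and yellow applicator bottle with pointed nozzle, 36 x 37 x 126 mm, standing loose near the box; origin at the centre of its underside
- wax_pot: small round pot with tan lid, 50 mm across, 51 mm high, standing loose near the box; origin at the centre of its underside
- pink_clip: pink plastic hair clip, 12 x 96 x 25 mm, lying loose near the box; origin at the centre of its underside
Mind the look-alikes: they are no part of the job. There is more than one size of the rod_box; the one meant has the size given above.

How it is judged:
By the outcome, as a careful person would: the job done as asked, in the order asked, and still so for the second after the job is handed in, with the robot touching nothing.
It also fails if it takes over 45 s, if anything falls off the work surface, if the arm or the gripper's body presses on something with over 40 N, if the wrist force passes 120 N, or if a joint passes its speed limit or range.

## Working session

There is one attempt and no reset: what is moved stays moved. The work goes in short steps, Python scripts to look and compute and a shell command to move; the robot and the scene stay as the last step left them, time stands still between calls to the robot, and variables do not carry over. Pictures are saved under pics/ and viewed, at most 10 in all, crops included, and the job is handed in when it is done.

```bash
mkdir -p pics; ls; python3 - <<'E'
from cell import robot
import cv2
for n in("top","side"):
    c=robot.camera(n); cv2.imwrite(f"pics/{n}0.png",c["pixels"]); print(n,c["mtx"].tolist(),c["rvec"],c["tvec"])
s=robot.read_state(); print(s["clock"],s["tcp_pos"],s["orientation"],s["force"])
E
```

```text
pics
top [[537.853700682697, 0.0, 315.6180655573775], [0.0, 537.853700682697, 231.37852634382395], [0.0, 0.0, 1.0]] [ 2.20758544 -2.15249311  0.07926363] [-0.03540742  0.58286629  1.07687627]
side [[496.4733181095014, 0.0, 324.8518015141341], [0.0, 496.4733181095014, 246.31724966179837], [0.0, 0.0, 1.0]] [ 2.16851337 -0.48523336  0.21144294] [-0.52525543  0.19931612  0.7743769 ]
0.1 [0.14589578 0.52983224 0.23021978] [-2.50782087e-04  1.33991791e-01  9.90981903e-01 -1.00201789e-03] [-0.83666678  0.43038851 -0.04685809]
```

View pics/top0.png

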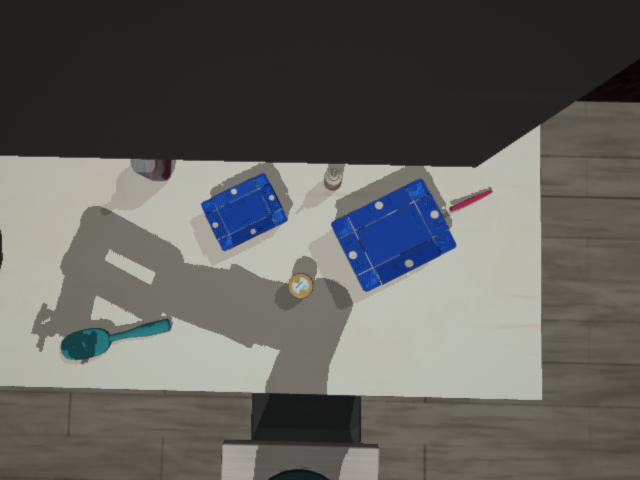

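View pics/side0.png

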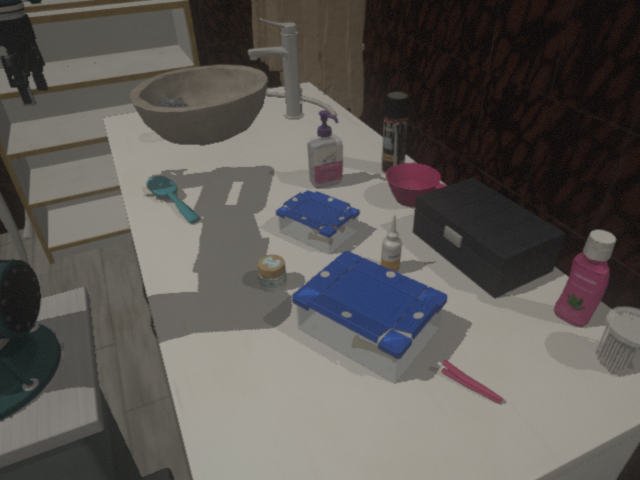

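Two blue-lidded boxes appear: the small one at top (245,212) and the large one at top (394,235). The large one has the pot, bottle and clip around it. I'll measure both and enlarge the large one.

```bash
cat > h.py <<'E'
import cv2, numpy as np
def ray(c,uv,z):
    R,_=cv2.Rodrigues(np.array(c["rvec"],float)); t=np.array(c["tvec"],float).ravel()
    p=cv2.undistortPoints(np.array([[uv]],float),np.array(c["mtx"]),None)[0,0]
    d=R.T@np.array([p[0],p[1],1]); o=-R.T@t
    return o+d*(z-o[2])/d[2]
def proj(c,P): return cv2.projectPoints(np.array(P,float).reshape(-1,3),np.array(c["rvec"],float),np.array(c["tvec"],float),np.array(c["mtx"]),None)[0].reshape(-1,2)
E
python3 - <<'E'
from cell import robot
import cv2,numpy as np
from h import *
c=robot.camera("top"); im=c["pixels"]; s=robot.camera("side")
hsv=cv2.cvtColor(im,cv2.COLOR_BGR2HSV)
m=cv2.inRange(hsv,(105,150,60),(130,255,255)); m=cv2.morphologyEx(m,cv2.MORPH_CLOSE,np.ones((5,5)))
for k in cv2.findContours(m,cv2.RETR_EXTERNAL,cv2.CHAIN_APPROX_NONE)[0]:
    if cv2.contourArea(k)<500: continue
    w=np.array([ray(c,p[0],0.076)[:2] for p in k],np.float32); r=cv2.minAreaRect(w); print("lid",r, cv2.boundingRect(k))
    h=np.zeros_like(m); cv2.drawContours(h,[cv2.convexHull(k)],-1,255,-1)
    w=cv2.inRange(hsv,(0,0,100),(180,110,255))&cv2.erode(h,np.ones((5,5)))
    n,_,st,ce=cv2.connectedComponentsWithStats(w)
    for i in range(1,n):
        if st[i,4]>15: print(st[i,4],ce[i].round(1),ray(c,ce[i],.08).round(4))
for uv in[(334,180),(301,286),(471,199)]: print(uv,ray(c,uv,0.03))
a=cv2.resize(im[165:305,315:475],(400,350),interpolation=3)
b=cv2.resize(s["pixels"][240:380,285:455],(400,330),interpolation=3)
o=np.zeros((350,800,3),np.uint8);o[:,:400]=a;o[:330,400:]=b
cv2.imwrite("pics/crop1.png",cv2.convertScaleAbs(o,alpha=1.5))
R,_=cv2.Rodrigues(c["rvec"]);print("cam",-R.T@c["tvec"].ravel())
R,_=cv2.Rodrigues(s["rvec"]);print("cam",-R.T@s["tvec"].ravel())
E
```

```text
lid ((0.5780511498451233, -0.17262549698352814), (0.15037479996681213, 0.20057885348796844), 27.82171058654785) (332, 179, 124, 112)
55 [378.6 205.1] [ 0.6335 -0.142   0.08  ]
24 [415.3 205.8] [ 0.6338 -0.2133  0.08  ]
58 [434.  214.1] [ 0.6186 -0.2497  0.08  ]
29 [354.2 230.4] [ 0.5829 -0.0957  0.08  ]
54 [352.6 254.5] [ 0.5362 -0.0935  0.08  ]
67 [374.9 264.1] [ 0.5189 -0.1367  0.08  ]
55 [408.5 262.9] [ 0.5227 -0.2014  0.08  ]
lid ((0.6155518889427185, 0.1207447424530983), (0.10519169270992279, 0.1396535485982895), 27.58980941772461) (202, 174, 85, 76)
25 [233.8 191.4] [0.6532 0.1404 0.08  ]
25 [271.  197.4] [0.6433 0.0675 0.08  ]
25 [215.1 224.4] [0.5877 0.1743 0.08  ]
26 [252.6 230.9] [0.577  0.1011 0.08  ]
(334, 180) [ 0.6892447 -0.0556005  0.03     ]
(301, 286) [0.47195263 0.00592128 0.03      ]
(471, 199) [ 0.65707772 -0.33545482  0.03      ]
cam [ 0.4992459  -0.02631872  1.11835153]
cam [ 0.28275701 -0.67902875  0.61175828]
```

View pics/crop1.png

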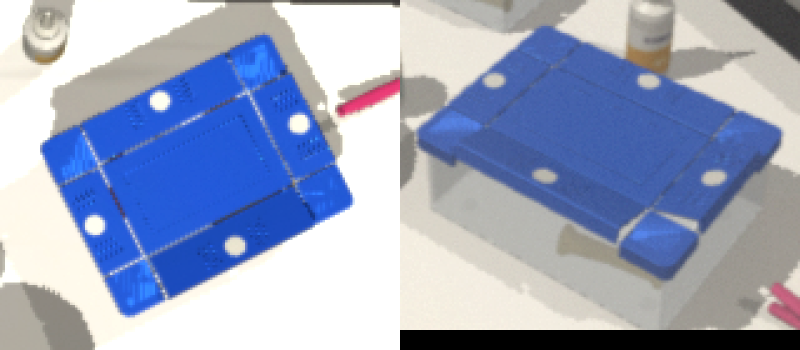

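The top crop shows the large lid, 150 x 201 mm, so it is the box meant. Its discs are at top px back (379,205), right (434,214), left (353,254) and front (408,263). Front and right look raised. I'll triangulate the disc heights to settle back and left.

```bash
cat > d.py <<'E'
from cell import robot
from h import *
def discs():
    c=robot.camera("top"); s=robot.camera("side"); hs=[]
    C=np.array([.578,-.1726]); a=np.radians(27.8); ex=np.array([np.cos(a),np.sin(a)]); ey=np.array([-ex[1],ex[0]])
    out={}
    for n,l in dict(front=(-.064,0),back=(.064,0),left=(0,.089),right=(0,-.089)).items():
        P=np.r_[C+l[0]*ex+l[1]*ey,.08]; uv=[]
        for k in(c,s):
            u0=proj(k,P)[0]; x,y=(u0-13).astype(int); pt=k["pixels"][y:y+27,x:x+27].astype(int)
            hsv=cv2.cvtColor(pt.astype(np.uint8),cv2.COLOR_BGR2HSV)
            w=(hsv[...,1]<110)&(hsv[...,2]>90)
            m,_,st,ce=cv2.connectedComponentsWithStats(w.astype(np.uint8),connectivity=4)
            i=min([j for j in range(1,m) if 20<st[j,4]<130] or [0],key=lambda j:np.hypot(*(ce[j]-13)))
            if i==0: uv.append(None); continue
            wt=(pt[...,2].clip(40)-40)*cv2.dilate((_==i).astype(np.uint8),np.ones((3,3)))
            yy,xx=np.mgrid[:27,:27]; uv.append(np.array([(xx*wt).sum(),(yy*wt).sum()])/wt.sum()+[x,y])
        if uv[0] is None or uv[1] is None: out[n]=uv; continue
        M=[]
        for k in(c,s):
            R,_=cv2.Rodrigues(k["rvec"]); M.append(k["mtx"]@np.c_[R,np.ravel(k["tvec"])])
        X=cv2.triangulatePoints(M[0],M[1],uv[0],uv[1]).ravel(); out[n]=((X[:3]/X[3]).round(4),uv[0].round(1),uv[1].round(1))
    return out
if __name__=="__main__":
    for n,v in discs().items(): print(n,v)
E
python3 d.py; python3 -c "
from d import *
c=robot.camera('side');R,_=cv2.Rodrigues(c['rvec']);o=-R.T@np.ravel(c['tvec'])
for u in (450,600):
  d=ray(c,(u,2),0.)-o; d*=np.sign((R@d)[2]); print(o+d*(.9-o[0])/d[0])"
```

```text
front (array([ 0.5226, -0.2011,  0.0834]), array([408.7, 262.9]), array([346. , 314.1]))
back (array([ 0.6344, -0.1423,  0.0767]), array([378.5, 204.9]), array([390.4, 273.7]))
left [array([352.43537124, 254.62776115]), None]
right (array([ 0.6184, -0.2494,  0.0834]), array([434.2, 214. ]), array([418. , 314.9]))
[0.9        0.13156621 0.41949   ]
[ 0.9        -0.1827811   0.47030708]
```

```bash
python3 -m inch '1 -.08 -.09 0 0;1 -.08 -.09 0 0;1 -.08 -.09 0 0;1 -.08 -.09 0 0;1 -.08 -.09 0 0' 20
```

```text
clock: 0.98
tcp_pos: [0.2529, 0.3128, 0.2315]
orientation: [0.0, 0.134, 0.991, 0.0]
force: [1.0, 0.6, -0.6]
finger_gap: -0.0002
grasp_force: 0.0
```

```bash
python3 -m inch '1 -.09 -.1 0 0;1 -.09 -.1 0 0;1 -.09 -.1 0 0;1 -.09 -.1 0 0;1 -.09 -.1 0 0'; python3 -m inch '1 -.09 -.1 .02 0;1 -.09 -.1 .02 0;1 -.09 -.1 .03 0;1 -.09 -.1 .04 0;1 -.09 -.1 .05 0'
python3 - <<'E'
from d import *
c=robot.camera("side"); p=c["pixels"][255:295,305:345]
h=cv2.cvtColor(p,cv2.COLOR_BGR2HSV); w=(h[...,1]<140)&(h[...,2]>70)
n,_,st,ce=cv2.connectedComponentsWithStats(w.astype(np.uint8))
for i in range(1,n): print(st[i,4],ce[i]+[305,255])
C=np.array([.578,-.1726]);a=np.radians(27.8);P=C+.089*np.array([-np.sin(a),np.cos(a)])
print(proj(c,np.r_[P,.076]),proj(c,np.r_[P,.083]), P)
E
```

```text
clock: 1.6
tcp_pos: [0.3735, 0.072, 0.2316]
orientation: [0.001, 0.134, 0.991, 0.0]
force: [1.0, 0.3, -0.4]
finger_gap: 0.0001
grasp_force: 0.0
clock: 2.22
tcp_pos: [0.4943, -0.1689, 0.1674]
orientation: [0.001, 0.134, 0.991, -0.0]
force: [0.8, 0.1, 0.3]
finger_gap: 0.0001
grasp_force: 0.0
1537 [324.86271958 275.17501627]
[[324.73955181 273.92084394]] [[324.64238217 270.70149767]] [ 0.53649159 -0.09387229]
```

```bash
python3 -m inch '1 -.045 -.03 .04 0;1 -.045 -.03 .04 0;1 0 0 .05 0;1 0 0 .03 0;1 0 0 0 0'; python3 -c "
from cell import robot;import cv2
cv2.imwrite('pics/s2.png',cv2.resize(robot.camera('side')['pixels'][200:400,240:500],(780,600)))"
```

```text
clock: 2.9
tcp_pos: [0.5209, -0.1991, 0.1022]
orientation: [-0.001, 0.134, 0.991, 0.0]
force: [-0.4, -0.6, 0.2]
finger_gap: -0.0004
grasp_force: 0.0
```

View pics/s2.png

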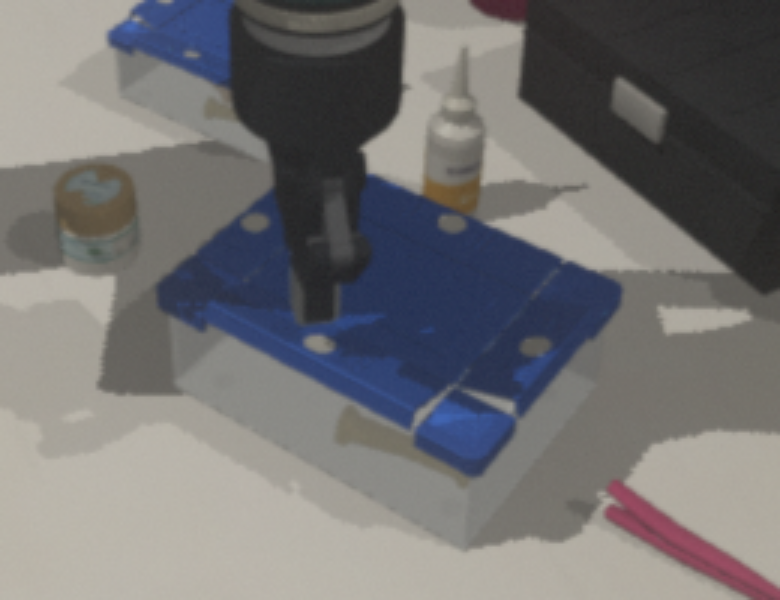

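The fingertips are just above the front disc at crop (318,343). The front and right sections stand up, and back and left look flush. I'll press front.

```bash
python3 -m inch '1 0 0 .02 0;1 0 -.005 .015 0;1 0 0 .01 0;1 0 0 .005 0;1 0 0 0 0';python3 -m inch '1 0 0 .005 0;1 0 0 .005 0;1 0 0 .005 0;1 0 0 0 0;1 0 0 0 0'
```

```text
clock: 3.58
tcp_pos: [0.5213, -0.2017, 0.0834]
orientation: [0.0, 0.134, 0.991, -0.0]
force: [0.2, -0.2, 1.5]
finger_gap: -0.0001
grasp_force: 0.6
clock: 4.2
tcp_pos: [0.5212, -0.2016, 0.0772]
orientation: [-0.0, 0.134, 0.991, 0.0]
force: [-0.4, -0.3, 0.2]
finger_gap: 0.0001
grasp_force: 0.0
```

```bash
python3 -m inch '1 0 0 .003 0;1 0 0 .002 0;1 0 0 0 0;1 0 0 0 0;1 0 0 0 0'; python3 -m inch '1 0 0 -.04 0;1 0 0 -.04 0;1 0 0 -.03 0;1 0 0 0 0;1 0 0 0 0'; python3 d.py
```

```text
clock: 4.82
tcp_pos: [0.5213, -0.2017, 0.0758]
orientation: [0.0, 0.134, 0.991, -0.0]
force: [-1.6, 1.1, 4.8]
finger_gap: -0.0
grasp_force: 2.5
clock: 5.45
tcp_pos: [0.521, -0.2015, 0.119]
orientation: [-0.0, 0.134, 0.991, 0.0]
force: [0.8, -0.2, -0.3]
finger_gap: -0.0
grasp_force: 0.0
front [None, array([345.33049818, 318.18262454])]
back (array([ 0.6343, -0.1422,  0.0763]), array([378.5, 204.9]), array([390.2, 273.9]))
left (array([ 0.5362, -0.0934,  0.0762]), array([352.4, 254.6]), array([324.5, 273.7]))
right [None, array([417.92310872, 314.89375775])]
```

```bash
python3 -m inch '1 -.09 -.018 0 0;1 -.09 -.018 0 0;1 -.09 -.018 0 0;1 0 0 .04 0;1 0 0 .01 0';python3 -m inch '1 0 0 .02 0;1 0 0 .01 0;1 0 0 .01 0;1 0 0 .005 0;1 0 0 0 0'
```

```text
clock: 6.18
tcp_pos: [0.6178, -0.2502, 0.0961]
orientation: [-0.003, 0.134, 0.991, 0.001]
force: [-0.1, 0.8, 0.5]
finger_gap: -0.0
grasp_force: 0.0
clock: 6.8
tcp_pos: [0.6196, -0.251, 0.0812]
orientation: [0.0, 0.134, 0.991, 0.0]
force: [-0.7, 1.1, 0.5]
finger_gap: -0.0001
grasp_force: 0.0
```

```bash
python3 -m inch '1 0 0 .005 0;1 0 0 .005 0;1 0 0 .003 0;1 0 0 .002 0;1 0 0 0 0'; python3 -m inch '1 0 0 -.04 0;1 0 0 -.05 0;1 0 0 -.05 0;1 0 0 -.05 0;1 0 0 -.05 0'; python3 -m inch '1 .1 .1 0 0;1 .1 .1 0 0;1 .1 .1 0 0;1 .1 .1 0 0;1 .1 .1 0 0'; python3 -m inch '1 .1 .1 0 0;1 .1 .1 0 0;1 0 0 0 0;1 0 0 0 0;1 0 0 0 0'; python3 d.py;  python3 -c "
from cell import robot;import cv2
cv2.imwrite('pics/s3.png',cv2.resize(robot.camera('side')['pixels'][200:420,230:520],(780,590)))"
```

```text
clock: 7.42
tcp_pos: [0.6195, -0.251, 0.0758]
orientation: [0.0, 0.134, 0.991, 0.0]
force: [-1.5, 1.1, 2.8]
finger_gap: 0.0
grasp_force: 1.7
clock: 8.05
tcp_pos: [0.6197, -0.2513, 0.1733]
orientation: [0.001, 0.134, 0.991, -0.0]
force: [0.2, 0.3, -0.4]
finger_gap: -0.0001
grasp_force: 0.0
clock: 8.68
tcp_pos: [0.479, -0.0038, 0.1723]
orientation: [0.001, 0.134, 0.991, 0.0]
force: [0.0, 1.6, 0.1]
finger_gap: -0.0
grasp_force: 0.0
clock: 9.3
tcp_pos: [0.4246, 0.0922, 0.1716]
orientation: [0.0, 0.135, 0.991, -0.0]
force: [-0.2, 0.7, -0.9]
finger_gap: -0.0001
grasp_force: 0.0
front (array([ 0.5211, -0.202 ,  0.0764]), array([408.5, 263.9]), array([345.3, 318.2]))
back (array([ 0.6344, -0.1423,  0.0768]), array([378.5, 204.9]), array([390.4, 273.7]))
left [array([352.4355025 , 254.62931588]), None]
right (array([ 0.6193, -0.2508,  0.076 ]), array([434.1, 214. ]), array([418.7, 318.9]))
```

View pics/s3.png

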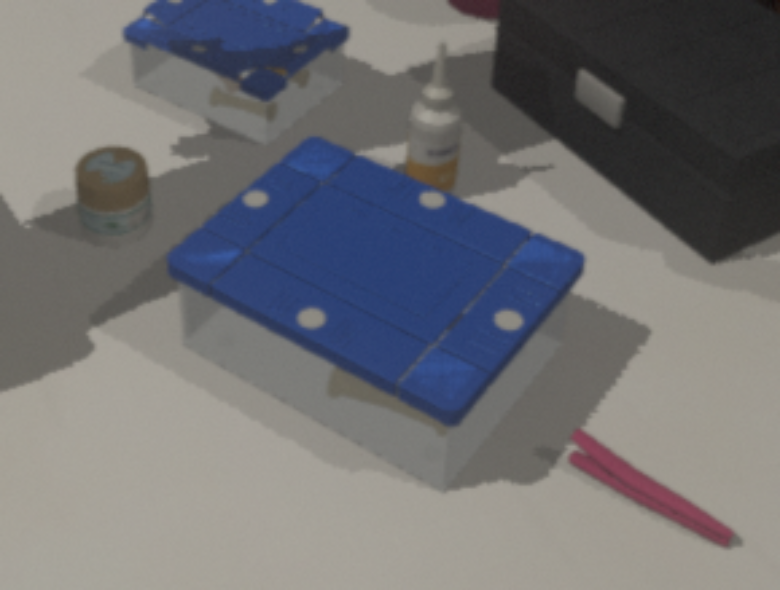

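All four sides are flush, with discs at crop (311,318), (508,320), (432,199) and (255,199), all about 76 mm high. The box and its neighbours haven't moved, and the arm is clear.

```bash
python3 -c "
from cell import robot;print(robot.job_done())"
```

```text
the job is handed in; nothing more can be done
None
```

I pressed the raised front and right rim sections until they snapped shut; back and left were already closed, so all four sides are now flush, nothing else moved, and the job is handed in.

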